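Make up a hardware kit and a fitting kit on the kitting boards

ROBOT

A 6-joint arm with a two-finger parallel gripper is mounted at the origin on a cart in front of the work surface, level with it; the furniture and walls round the work are solid. World frame = base frame: x ahead of the robot, y to its left, z up, the work surface at z = 0. Lengths are in m, angles in rad, forces in N, time in s.
With the tool pointing down it reaches from about 0.375 to 0.975 m from the base axis. Payload 3.8 kg.
Tool frame: the origin (TCP) lies at the very end of the fingers, on their centre line; the grasp point (between the pads) lies 19 mm behind it; z points along the fingers, y is the line along which they close (so a half turn about z gives the same grasp; the last joint's range is limited). The gripper opens to 85 mm and grips with 20 to 120 N. Pads are 22 mm wide; open, the fingers measure 114 mm over their backs; the gripper's body (76 mm by 85 mm) begins 54 mm behind the grasp point. The pads swing forward as they close: fully open they stand 13 mm farther back than shut.
Start: joints at [1.149, 0.264, 1.604, -0, 1.274, -0.037], TCP at [0.253, 0.626, 0.231] pointing down, gripper open.
Joint ranges: [-2.63, 2.63], [-0.94, 2.18], [0.31, 2.57], [-1.31, 4.45], [0, 2.66], [-2.55, 2.55]. Speed limits (rad/s): [2.57, 2.57, 3.14, 3.14, 3.14, 3.14].

INTERFACE

Orientations are given as a rotation vector (axis times angle).
In Python, from workcell import bot gives the robot as it stands.
- The arm moves only by the shell command python3 -m creep 'ROWS' [FORCE]. ROWS is JSON, a list of rows, each a list of 5 numbers: the shift along the tool's x, y, z in units of 0.05 m (1.0 is 0.05 m), then the turn about the tool's z in units of 0.1 rad (1.0 is 0.1 rad), then the opening, from 0 (shut) to 1 (fully open). In form: [[tx, ty, tz, spin, hand], ...]. A call has 1 to 20 rows; each row shifts and turns the commanded pose from where the row before left it, along the tool's axes as they then stand; what a row does not reach is not made up. A row lasts 1/8 s, in which the tool goes at most 62.5 mm and 10.7 degrees, less where a joint would pass 70% of its speed; a pose out of reach is approached as far as the arm can. A call with a number of a shift or a turn outside -1 to 1 is refused whole. A call with a gripper value outside its range is refused whole. The fingers move at their own pace and stop on an object; FORCE is the grip in N (left out, the last holds). Time passes only in rows, so rows that do not move let the fingers close. It gives the time, the measured TCP pose, the force, the opening and the grip force at its end, in the units of the state.
- bot.read_state(): the state, without advancing time (a new reading comes with each control period).
- bot.read_camera(name): name is "scene" or "top"; returns a dict with "pixels" (400x640x3 uint8, red, green, blue), "vfov" (degrees; the focal length in pixels is half the picture's height over the tangent of half this angle, whatever the lens; pixels are square), "cx", "cy" (the principal point, pixels), "world_to_cam" (4x4, takes a point from world to camera coordinates). Camera axes: x right, y down, z forward; pixel columns grow to the right and rows downward; lengths in m; the calibration is good to about 2 mm. A picture is of the moment at which its call begins. There is no depth.
- bot.finish_job(): hands the job in; it is judged then, once.
Trained networks look in a picture, given as the dict that the camera call returned (one of the last four; its "shot" number tells which), for a name from the list of things; names that differ only in an ending like _2 or _b are one class to them, and where a whole thing is asked for, a point or a joint stands for the part that bears it (a point fixed in the world has none). Each returns a list of dicts, best first, with "score" (0 to 1); they miss things now and then, are a little off and sometimes report something else, mostly with a low value. They report only what shows in the picture. A call takes as long as a camera call.
- bot.look_for(target, picture): "bbox" ([left, top, right, bottom] in pixels, round what is visible of it).
- bot.regions_of(target, picture): "mask" (400x640 bool, what is visible of it) and "bbox" ([left, top, right, bottom] in pixels, round what is visible of it).
The state is a dict: "time": time; "q": joint angles; "joint_vel": joint speeds; "joint_torque": joint torques, N m; "tool_pos": TCP position; "tcp_rot": TCP orientation; "wrist_force": force on the tool from outside, world axes, zero at the start; "torque": the same for the moment, N m; "width": opening from 0.0 (shut) to 1.0 (fully open); "grip_force": force on a finger pad.
Only numpy, scipy, OpenCV 4.12 (cv2) and the standard library are available. Lean on these libraries where they do the work, as an engineer would, in place of code of your own. Each camera call takes 0.05 s, during which the arm holds its last target. There are 200 camera calls.

TASK

Make up two kits from the stock on the bench. On the board with the red and the blue bay, lay the red-sleeved carton lengthwise in the red bay and the blue-sleeved carton lengthwise in the blue bay, then lay the green screw carton (not the one at the back by the red case) crosswise on top of the two, centred, so that it bridges both like the next layer of a pallet. On the board with the green and the yellow bay, lay the sanding block lengthwise in the wide green bay and the wooden wedge, flat side down, lengthwise in the narrow yellow bay; leave the wax tin and the spring clamp where they are.

Things in the scene. Friction and masses are not known exactly. Their poses are not given: they have to be found in the camera images.
- red_carton: Loose small kraft cardboard carton, 40 x 88 x 38 mm (x, y, z), with a red sleeve round its middle, about 0.16 kg, rigid. Origin: centre of its underside; z up. It lies flat on the bench; long side along its own y axis (at the start roughly along world x); grip it across its x axis. 
- blue_carton: Loose small kraft cardboard carton, 40 x 88 x 38 mm (x, y, z), with a blue sleeve round its middle, about 0.16 kg, rigid. Origin: centre of its underside; z up. It lies flat on the bench; long side along its own y axis (at the start roughly along world x); grip it across its x axis. 
- screw_carton: Loose dark green carton of screws, 60 x 95 x 45 mm (x, y, z), about 0.42 kg, rigid, in front of the saw or behind the right board (a like one at the very back by the red case is part of the room). Origin: centre of its underside; z up. It lies flat on the bench; long side along its own y axis (at the start roughly along world x); grip it across its x axis. 
- sanding_block: Loose brown sanding block with an orange abrasive underside, 63 x 100 x 29 mm (x, y, z), about 0.1 kg, rigid. Origin: centre of its underside; z up. It lies flat on the bench; long side along its own y axis (at the start roughly along world x); grip it across its x axis. 
- wedge: Loose brown hardwood wedge, 30 mm wide (x), 90 mm long (y), about 0.05 kg, flat side down; its top slopes along y from 22 mm high at its own -y end to a few mm at the other; its long sides are upright and parallel. Origin: middle of its underside; z up. At the start y lies roughly along world x. Grip across x, 10 to 20 mm from the middle towards the thick end.
- hardware_board: Fixed plywood board without rim, 120 x 150 x 6 mm (x, y, z), right of the saw's arm (nearer it or farther than the other board), with two painted bays 104 mm along the board's x and 52 mm along y: red centred at y = +34 mm, blue at y = -34 mm (x = 0). Origin: centre of its underside; its x within 15 degrees of world x; bay surface at z = 6 mm.
- fitting_board: Fixed plywood board without rim, 120 x 150 x 6 mm (x, y, z), right of the saw's arm (nearer it or farther than the other board), with two painted bays long along its x: green, 112 x 77 mm, centred at y = +29 mm, and yellow, 102 x 42 mm, at y = -46 mm (x = 0). Origin: centre of its underside; its x within 15 degrees of world x; bay surface at z = 6 mm.
- wax_tin: Loose round tin of pale mottled wax, 69 mm across, 45 mm high; stays where it stands, between the boards and the saw's base. Origin: centre of its underside.
- saw_arm_end (a point): Fixed: tip of the orange knob at the robot's end of the mitre saw's table arm (an obstacle, not used). From here the arm, 80 mm wide and 82 mm high, runs back along world +x; from 0.19 m on it is 140 mm wide, from 0.26 m on lies the saw's base, 280 mm to either side. 0.25 m back, over the arm, the blade guard hangs down to 0.24 m over the bench: cross over in front of it.
- spring_clamp: Loose black spring clamp with orange jaw tips, 56 x 100 x 20 mm; stays where it lies, left of the saw (another at the very back is part of the room). Origin: centre of its underside.

How it is judged:
By the outcome, as a careful person would: the job done as asked, in the order asked, and still so for the second after the job is handed in, with the robot touching nothing.
It also fails if it takes over 144 s, if anything falls off the work surface, if the arm or the gripper's body presses on something with over 40 N, if the wrist force passes 120 N, or if a joint passes its speed limit or range.

## Working session

There is one attempt and no reset: what is moved stays moved. The work goes in short steps, Python scripts to look and compute and a shell command to move; the robot and the scene stay as the last step left them, time stands still between calls to the robot, and variables do not carry over. Pictures are saved under pics/ and viewed, at most 14 in all, crops included, and the job is handed in when it is done.

```bash
mkdir -p pics; ls; python3 - <<'E'
from workcell import bot
import cv2,numpy as np
s=bot.read_state();print({k:np.round(v,3).tolist() for k,v in s.items()})
for n in("scene","top"):
    p=bot.read_camera(n);cv2.imwrite(f"pics/{n}0.png",p["pixels"][:,:,::-1]);print(n,p["vfov"],p["cx"],p["cy"],np.round(p["world_to_cam"],3).tolist(),[k for k in p])
E
```

```text
pics
{'time': 0.0, 'q': [1.149, 0.265, 1.605, 0.0, 1.274, -0.037], 'joint_vel': [0.001, -0.0, 0.0, -0.001, 0.0, -0.0], 'joint_torque': [-0.001, -51.512, -36.731, 0.0, 0.013, -0.0], 'tool_pos': [0.253, 0.625, 0.23], 'tcp_rot': [-0.601, -3.083, 0.003], 'wrist_force': [-0.732, -0.835, -1.106], 'torque': [-0.025, 0.045, 0.02], 'grip_force': 0.0, 'width': 1.0}
scene 46.45843617038261 321.08416066802454 192.92310694714533 [[0.594, -0.804, 0.002, -0.283], [-0.402, -0.299, -0.865, 0.286], [0.697, 0.513, -0.501, 1.011], [0.0, 0.0, 0.0, 1.0]] ['pixels', 'vfov', 'cx', 'cy', 'world_to_cam', 'shot']
top 52.318834626325675 325.19815989624124 199.08078820300412 [[-0.352, -0.936, 0.005, 0.232], [-0.904, 0.339, -0.262, 0.523], [0.244, -0.097, -0.965, 1.117], [0.0, 0.0, 0.0, 1.0]] ['pixels', 'vfov', 'cx', 'cy', 'world_to_cam', 'shot']
```

View pics/scene0.png

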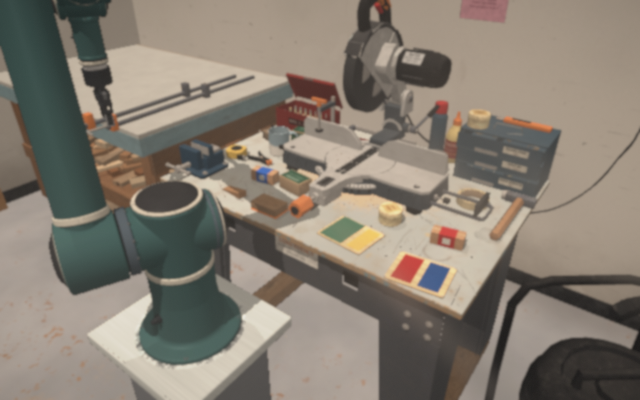

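View pics/top0.png

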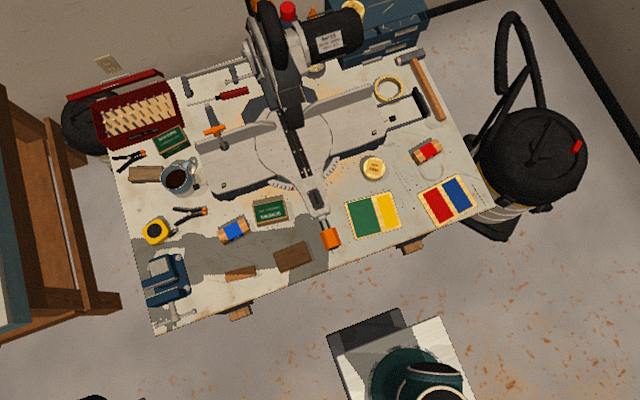

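The scene view gives an overview. The top view has red carton (426,152), blue carton (232,231), screw carton (270,211), sanding block (293,256), wedge (241,271), fitting board (373,214), hardware board (452,200), wax tin (373,168) and clamp (190,213). I'll fit box models to the network masks in both views.

```bash
cat > fit.py <<'E'
import numpy as np,cv2
from scipy.optimize import minimize
from workcell import bot
DIM=dict(red_carton=(.040,.088,.038),blue_carton=(.040,.088,.038),screw_carton=(.06,.095,.045),sanding_block=(.063,.1,.029),wedge=(.03,.09,.022),hardware_board=(.12,.15,.006),fitting_board=(.12,.15,.006))
def cam(p):
    f=200/np.tan(np.radians(p["vfov"]/2)); return f,p["cx"],p["cy"],np.array(p["world_to_cam"])
def proj(p,X):
    f,cx,cy,T=cam(p); c=np.asarray(X)@T[:3,:3].T+T[:3,3]; return c[:,:2]/c[:,2:]*f+[cx,cy]
def ray(p,u,v,z):
    f,cx,cy,T=cam(p); R=T[:3,:3]; o=-R.T@T[:3,3]; d=R.T@np.array([(u-cx)/f,(v-cy)/f,1]); return o+d*(z-o[2])/d[2]
def verts(n,x,y,a,z):
    w,l,h=DIM[n]; c,s=np.cos(a),np.sin(a); P=[]
    for sx in(-1,1):
        for sy in(-1,1):
            hh=.004 if n=="wedge" and sy>0 else h
            for zz in(0,hh): P.append([x+c*sx*w/2-s*sy*l/2,y+s*sx*w/2+c*sy*l/2,z+zz])
    return P
S=6
def cost(n,v,views):
    t=0
    for p,m,(x0,y0,x1,y1) in views:
        q=(proj(p,verts(n,*v))+.5-[x0,y0])*S
        im=np.zeros(((y1-y0)*S,(x1-x0)*S),np.uint8)
        cv2.fillConvexPoly(im,np.round(cv2.convexHull(q.astype(np.float32))*16).astype(np.int32),1,shift=4)
        A=cv2.resize(im.astype(np.float32),(x1-x0,y1-y0),interpolation=cv2.INTER_AREA)
        t+=np.abs(A-m[y0:y1,x0:x1]).sum()/m.sum()
    return t/len(views)
def fit(n,pics,near=None,z=None,yaws=None):
    views=[];xy=near
    for p in pics:
        r=[d for d in bot.regions_of(n,p) if d["score"]>.3]
        if near is not None:
            def dd(d):
                v,u=np.nonzero(d["mask"]);return np.hypot(*(ray(p,u.mean(),v.mean(),.02)[:2]-near))
            r=sorted([d for d in r if dd(d)<.08],key=lambda d:-d["score"])
        if not r: print(n,"none");continue
        m=r[0]["mask"];vv,uu=np.nonzero(m)
        if xy is None: xy=ray(p,uu.mean(),vv.mean(),.02)[:2]
        views.append((p,m.astype(np.float32),(max(uu.min()-15,0),max(vv.min()-15,0),min(uu.max()+16,640),min(vv.max()+16,400))))
    best=None
    for a in (yaws if yaws is not None else np.arange(0,2*np.pi if n=="wedge" else np.pi,np.pi/6)):
        fz=z is None
        f=(lambda v:cost(n,v,views)) if fz else (lambda v:cost(n,[*v,z],views))
        x0=[*xy,a]+([0.] if fz else [])
        sx=np.array([x0]+[np.array(x0)+np.eye(len(x0))[i]*[.015,.015,.25,.01][i] for i in range(len(x0))])
        o=minimize(f,x0,method="Nelder-Mead",options=dict(initial_simplex=sx,xatol=1e-5,fatol=1e-5,maxiter=300))
        if n=="wedge": print("   yaw0",round(a,2),round(o.fun,3),np.round(o.x,3))
        if best is None or o.fun<best.fun: best=o
    return best
E
cat > m1.py <<'E'
from fit import *
T,Sc=bot.read_camera("top"),bot.read_camera("scene")
for n in DIM:
    a=fit(n,[T],z=0.); b=fit(n,[T,Sc],near=a.x[:2])
    print(n,"top",np.round(a.x,4),round(a.fun,3),"both",np.round(b.x,4),round(b.fun,3))
for n in("saw_arm_end","wax_tin","spring_clamp"):
    for p in(T,Sc):
        r=bot.look_for(n,p)
        for d in r[:2]:
            l,t,rr,bb=d["bbox"];print(n,round(d["score"],2),np.round(d["bbox"]),np.round(ray(p,(l+rr)/2,(t+bb)/2,.03),3))
E
time python3 m1.py
```

```text
red_carton top [ 0.6139 -0.3229  0.1851] 0.07 both [ 0.6141 -0.3238  0.1822  0.0019] 0.073
blue_carton top [0.5853 0.3187 0.1541] 0.1 both [0.5856 0.3172 0.1526 0.0023] 0.098
screw_carton top [ 0.6012  0.1973 -0.1202] 0.04 both [ 0.6009  0.1971 -0.1282  0.0021] 0.075
sanding_block top [0.4541 0.1797 3.1632] 0.076 both [4.5410e-01 1.7960e-01 3.1606e+00 1.4000e-03] 0.072
   yaw0 0.0 0.258 [ 0.463  0.342 -0.169]
   yaw0 0.52 0.259 [ 0.463  0.342 -0.165]
   yaw0 1.05 0.257 [ 0.463  0.341 -0.168]
   yaw0 1.57 0.311 [0.462 0.338 3.026]
   yaw0 2.09 0.313 [0.463 0.339 3.005]
   yaw0 2.62 0.313 [0.462 0.34  3.01 ]
   yaw0 3.14 0.313 [0.463 0.338 3.043]
   yaw0 3.67 0.311 [0.463 0.337 3.03 ]
   yaw0 4.19 0.312 [0.462 0.338 3.042]
   yaw0 4.71 0.261 [0.463 0.342 6.14 ]
   yaw0 5.24 0.259 [0.463 0.342 6.113]
   yaw0 5.76 0.263 [0.464 0.342 6.178]
   yaw0 0.0 0.175 [ 0.463  0.339 -0.133  0.002]
   yaw0 0.52 0.175 [ 0.464  0.34  -0.135  0.002]
   yaw0 1.05 0.176 [ 0.463  0.339 -0.136  0.002]
   yaw0 1.57 0.356 [4.630e-01 3.360e-01 3.041e+00 1.000e-03]
   yaw0 2.09 0.356 [4.640e-01 3.360e-01 3.028
[... 298 characters left out ...]
0.005]
   yaw0 5.24 0.175 [4.630e-01 3.390e-01 6.147e+00 2.000e-03]
   yaw0 5.76 0.174 [4.64e-01 3.40e-01 6.15e+00 2.00e-03]
wedge top [ 0.4627  0.3409 -0.1681] 0.257 both [4.6370e-01 3.3990e-01 6.1504e+00 2.0000e-03] 0.174
hardware_board top [ 0.4521 -0.3236  0.1192] 0.037 both [ 4.529e-01 -3.243e-01  3.268e+00  2.000e-04] 0.062
fitting_board top [ 0.4899 -0.0907 -0.1007] 0.053 both [ 0.4908 -0.091  -0.0967  0.0018] 0.052Traceback (most recent call last):
  File "m1.py", line 8, in <module>
    r=bot.look_for(n,p)
ValueError: it knows: blue_carton, fitting_board, hardware_board, red_carton, sanding_block, screw_carton, spring_clamp, wax_tin, wedge

real	0m20.116s
user	0m12.711s
sys	0m0.310s
```

```bash
cat > m2.py <<'E'
from fit import *
T,Sc=bot.read_camera("top"),bot.read_camera("scene")
a=cv2.resize(T["pixels"][190:290,180:350],None,fx=4,fy=3,interpolation=cv2.INTER_CUBIC)
b=cv2.resize(Sc["pixels"][150:225,200:370],None,fx=4,fy=4,interpolation=cv2.INTER_CUBIC)
cv2.imwrite("pics/crop.png",np.vstack([a,b])[:600,:,::-1])
print("knob top tip z=.05",ray(T,331,248,.05),"scene",ray(Sc,293,212,.05))
for n in("wax_tin","spring_clamp"):
    d=bot.look_for(n,T)[0];l,t,r,b=d["bbox"];print(n,round(d["score"],2),ray(T,(l+r)/2,(t+b)/2,.03).round(3))
E
python3 m2.py
cat > go.py <<'E'
# go.py x y z yaw : yaw = world angle of the object's x axis (closing line)
import sys,numpy as np
from scipy.spatial.transform import Rotation as Ro
from workcell import bot
s=bot.read_state();R=Ro.from_rotvec(s["tcp_rot"]).as_matrix();p=np.array(s["tool_pos"])
x,y,z,a=map(float,sys.argv[1:5]);d=R.T@(np.array([x,y,z])-p)
ty=R.T@np.array([np.cos(a),np.sin(a),0]);t=np.arctan2(-ty[0],ty[1]);t=(t+np.pi/2)%np.pi-np.pi/2
sh=lambda v:np.round(np.array(v)/.05,2).tolist()
print("t",round(s["time"],2),"pos",p.round(4).tolist(),"tilt",np.round(R[:,2],3).tolist(),"q1,q6",s["q"][0].__round__(2),s["q"][5].__round__(2),"w",round(s["width"],3),"grip",round(s["grip_force"],1),"F",np.round(s["wrist_force"],1).tolist())
c,sn=np.cos(t),np.sin(t);d2=np.array([c*d[0]+sn*d[1],-sn*d[0]+c*d[1],d[2]])
print("shift now",sh(d),"spin",round(t/.1,2),"alt",round((t-np.sign(t)*np.pi)/.1,2),"shift after spin",sh(d2))
E
python3 go.py .614 -.3235 .15 .183
```

```text
knob top tip z=.05 [0.43390736 0.06721655 0.05      ] scene [0.42505095 0.06018289 0.05      ]
wax_tin 0.86 [ 0.617 -0.143  0.03 ]
spring_clamp 0.83 [0.669 0.418 0.03 ]
t 1.45 pos [0.2534, 0.6256, 0.2313] tilt [-0.0, -0.0, -1.0] q1,q6 1.15 -0.04 w 0.999 grip 0.0 F [0.3, 0.4, -1.2]
shift now [-13.81, -14.89, 1.63] spin 10.03 alt -21.39 shift after spin [-19.98, 3.64, 1.63]
```

View pics/crop.png

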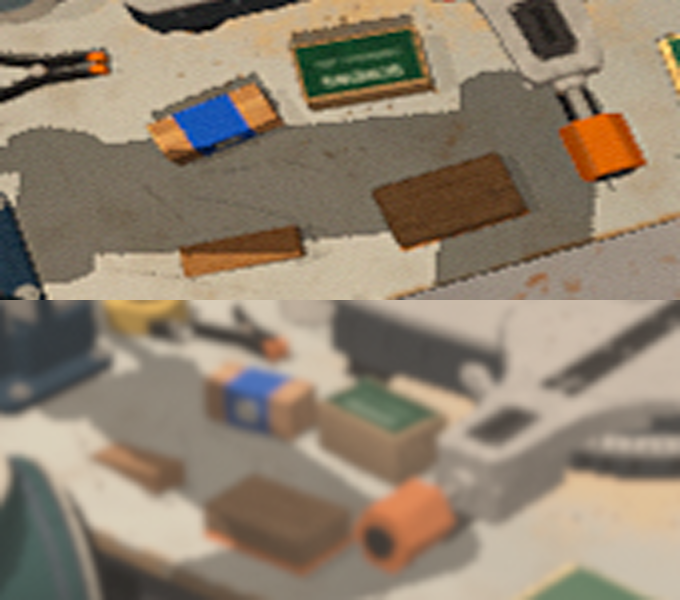

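The crop shows the wedge's thick end on the right (top crop ~(300,240), i.e. towards world -y), and the arm's orange knob at (600,145). Heading for the red carton.

```bash
python3 -m creep '[[-0.69,-0.74,0,0,1],[-0.69,-0.74,0,0,1],[-0.69,-0.74,0,0,1],[-0.69,-0.74,0,0,1],[-0.69,-0.74,0,0,1],[-0.69,-0.74,0,0,1],[-0.69,-0.74,0,0,1],[-0.69,-0.74,0,0,1],[-0.69,-0.74,0,0,1],[-0.69,-0.74,0,0,1],[-0.69,-0.74,0,0,1],[-0.69,-0.74,0,0,1],[-0.69,-0.74,0,0,1],[-0.69,-0.74,0,0,1],[-0.69,-0.74,0,0,1],[-0.69,-0.74,0,0,1],[-0.69,-0.74,0,0,1],[-0.69,-0.74,0,0,1],[-0.69,-0.74,0,0,1],[-0.69,-0.74,0,0,1]]' 40 && python3 -m creep '[[0,0,0,1,1],[0,0,0,1,1],[0,0,0,1,1],[0,0,0,1,1],[0,0,0,1,1],[0,0,0,1,1],[0,0,0,1,1],[0,0,0,1,1],[0,0,0,1,1],[0,0,0,1,1],[0,0,0,0,1],[0,0,0,0,1]]'; python3 go.py .614 -.3235 .004 .183
```

```text
time: 3.95
tool_pos: [0.6156, -0.3209, 0.2314]
tcp_rot: [0.601, 3.083, 0.0]
wrist_force: [-0.1, -0.3, 0.6]
width: 1.001
grip_force: 0.0
time: 5.45
tool_pos: [0.6152, -0.3193, 0.2313]
tcp_rot: [2.004, 2.42, -0.0]
wrist_force: [0.4, 0.5, 0.7]
width: 1.001
grip_force: 0.0
t 5.45 pos [0.6152, -0.3193, 0.2313] tilt [0.0, -0.0, -1.0] q1,q6 -0.51 -0.7 w 1.001 grip 0.0 F [0.4, 0.5, 0.7]
shift now [-0.08, -0.04, 4.55] spin 0.05 alt -31.37 shift after spin [-0.08, -0.04, 4.55]
```

```bash
python3 -m creep '[[-0.08,-0.04,1,0,1],[0,0,1,0,1],[0,0,1,0,1],[0,0,0.8,0,1],[0,0,0.4,0,1],[0,0,0.35,0,1],[0,0,0,0,1],[0,0,0,0,1],[0,0,0,0,0],[0,0,0,0,0],[0,0,0,0,0],[0,0,0,0,0],[0,0,0,0,0],[0,0,0,0,0],[0,0,0,0,0],[0,0,0,0,0]]' 40; python3 go.py .452 -.324 .15 0
```

```text
time: 7.45
tool_pos: [0.6144, -0.3239, 0.0047]
tcp_rot: [2.005, 2.417, 0.0]
wrist_force: [-1.2, 1.1, 6.6]
width: 0.462
grip_force: 42.5
t 7.45 pos [0.6144, -0.3239, 0.0047] tilt [0.001, -0.001, -1.0] q1,q6 -0.52 -0.71 w 0.462 grip 42.5 F [-1.2, 1.1, 6.6]
shift now [0.6, -3.19, -2.91] spin 1.86 alt -29.56 shift after spin [-0.0, -3.25, -2.91]
```

```bash
python3 -m creep '[[0,0,-0.5,0,0],[0,0,-1,0,0],[0,0,-1,0,0],[0,0,-0.5,0,0],[0,0,0,0,0]]'; python3 go.py .4484 -.2903 .06 1.693
```

```text
time: 8.07
tool_pos: [0.6153, -0.3243, 0.1562]
tcp_rot: [2.003, 2.415, 0.001]
wrist_force: [-0.1, -0.3, -2.5]
width: 0.46
grip_force: 41.8
t 8.07 pos [0.6153, -0.3243, 0.1562] tilt [0.004, -0.002, -1.0] q1,q6 -0.52 -0.71 w 0.46 grip 41.8 F [-0.1, -0.3, -2.5]
shift now [1.29, -3.16, 1.91] spin -15.07 alt 16.35 shift after spin [3.24, 1.09, 1.91]
```

```bash
python3 -m creep '[[0.32,-0.79,0,0,0],[0.32,-0.79,0,0,0],[0.32,-0.79,0,0,0],[0.32,-0.79,0,0,0],[0,0,0,1,0],[0,0,0,1,0],[0,0,0,1,0],[0,0,0,1,0],[0,0,0,1,0],[0,0,0,1,0],[0,0,0,1,0],[0,0,0,1,0],[0,0,0,1,0],[0,0,0,1,0],[0,0,0,1,0],[0,0,0,1,0]]'; python3 -m creep '[[0,0,0,1,0],[0,0,0,1,0],[0,0,0,1,0],[0,0,0,1,0],[0,0,0,0.35,0],[0,0,0,0,0],[0,0,0,0,0]]'; python3 go.py .4484 -.2903 .011 1.693
```

```text
time: 10.07
tool_pos: [0.4451, -0.2886, 0.1506]
tcp_rot: [-3.018, -0.857, 0.005]
wrist_force: [-0.1, -0.4, -0.8]
width: 0.463
grip_force: 41.8
time: 10.95
tool_pos: [0.4465, -0.2897, 0.1531]
tcp_rot: [-3.135, -0.193, 0.001]
wrist_force: [-0.6, 0.5, -2.7]
width: 0.463
grip_force: 41.8
t 10.95 pos [0.4465, -0.2897, 0.1531] tilt [-0.001, 0.001, -1.0] q1,q6 -0.62 0.83 w 0.463 grip 41.8 F [-0.6, 0.5, -2.7]
shift now [0.04, 0.02, 2.84] spin 0.0 alt -31.41 shift after spin [0.04, 0.02, 2.84]
```

```bash
python3 -m creep '[[0.04,0.02,1,0,0],[0,0,1,0,0],[0,0,0.4,0,0],[0,0,0.25,0,0],[0,0,0.17,0,0],[0,0,0,0,0],[0,0,0,0,0],[0,0,0,0,0.62],[0,0,0,0,0.62],[0,0,0,0,0.62],[0,0,0,0,0.62],[0,0,-0.3,0,0.62],[0,0,-1,0,0.62],[0,0,-1,0,0.62],[0,0,-1,0,0.8],[0,0,-0.5,0,1],[0,0,0,0,1]]'; python3 go.py .5855 .318 .2 .153
```

```text
time: 13.08
tool_pos: [0.4507, -0.2919, 0.2068]
tcp_rot: [3.131, 0.191, 0.009]
wrist_force: [-0.4, -0.1, -0.6]
width: 1.004
grip_force: 0.0
t 13.07 pos [0.4507, -0.2919, 0.2068] tilt [0.006, -0.004, -1.0] q1,q6 -0.62 0.83 w 1.004 grip 0.0 F [-0.4, -0.1, -0.6]
shift now [4.16, -11.78, 0.1] spin 15.4 alt -16.02 shift after spin [-11.65, -4.52, 0.1]
```

```bash
python3 -m creep '[[0.32,-0.9,0,0,1],[0.32,-0.9,0,0,1],[0.32,-0.9,0,0,1],[0.32,-0.91,0,0,1],[0.32,-0.91,0,0,1],[0.32,-0.91,0,0,1],[0.32,-0.91,0,0,1],[0.32,-0.91,0,0,1],[0.32,-0.91,0,0,1],[0.32,-0.91,0,0,1],[0.32,-0.91,0,0,1],[0.32,-0.91,0,0,1],[0.32,-0.91,0,0,1],[0,0,0,-1,1],[0,0,0,-1,1],[0,0,0,-1,1],[0,0,0,-1,1],[0,0,0,-1,1]]'; python3 -m creep '[[0,0,0,-1,1],[0,0,0,-1,1],[0,0,0,-1,1],[0,0,0,-1,1],[0,0,0,-1,1],[0,0,0,-1,1],[0,0,0,-1,1],[0,0,0,-1,1],[0,0,0,-1,1],[0,0,0,-1,1],[0,0,0,-1,1],[0,0,0,0,1],[0,0,0,0,1]]';python3 go.py .5855 .318 .004 .153
cat > chk.py <<'E'
from fit import *
import sys
T=bot.read_camera("top")
for n in sys.argv[1:]:
    a=fit(n,[T],z=0. if 'board' in n or n not in PL else PL[n]) if 0 else None
E
python3 - <<'E'
from fit import *
T,S=bot.read_camera("top"),bot.read_camera("scene")
for n,z in(("red_carton",.006),("blue_carton",0.)):
    a=fit(n,[T],z=z);b=fit(n,[T,S],near=a.x[:2]);print(n,a.x.round(4),round(a.fun,3),b.x.round(4),round(b.fun,3))
cv2.imwrite("pics/t1.png",T["pixels"][:,:,::-1])
E
```

```text
time: 15.32
tool_pos: [0.5825, 0.3197, 0.2005]
tcp_rot: [2.989, 0.966, -0.006]
wrist_force: [-0.0, -0.3, 0.4]
width: 0.999
grip_force: 0.0
time: 16.95
tool_pos: [0.5831, 0.32, 0.2017]
tcp_rot: [-2.049, -2.38, 0.003]
wrist_force: [0.4, -0.2, 0.4]
width: 1.003
grip_force: 0.0
t 16.95 pos [0.5831, 0.32, 0.2017] tilt [-0.002, -0.001, -1.0] q1,q6 0.46 0.32 w 1.003 grip 0.0 F [0.4, -0.2, 0.4]
shift now [-0.04, 0.05, 3.95] spin -0.04 alt 31.38 shift after spin [-0.04, 0.05, 3.95]
red_carton [ 0.4517 -0.2905  1.6848] 0.056 [ 0.4523 -0.2913  1.707   0.0051] 0.079
blue_carton noneTraceback (most recent call last):
  File "<stdin>", line 4, in <module>
  File "fit.py", line 44, in fit
    x0=[*xy,a]+([0.] if fz else [])
       ^^^^^^^
TypeError: Value after * must be an iterable, not NoneType
```

```bash
python3 -m creep '[[-0.04,0.05,1,0,1],[0,0,1,0,1],[0,0,1,0,1],[0,0,0.4,0,1],[0,0,0.3,0,1],[0,0,0.24,0,1],[0,0,0,0,1],[0,0,0,0,1],[0,0,0,0,0],[0,0,0,0,0],[0,0,0,0,0],[0,0,0,0,0],[0,0,0,0,0],[0,0,0,0,0],[0,0,0,0,0],[0,0,-0.5,0,0],[0,0,-1,0,0],[0,0,-1,0,0],[0,0,-1,0,0],[0,0,0,0,0]]' 40; python3 go.py .4575 -.3577 .17 1.693
```

```text
time: 19.75
tool_pos: [0.5896, 0.3202, 0.1861]
tcp_rot: [2.045, 2.38, 0.014]
wrist_force: [0.1, 0.9, -2.9]
width: 0.46
grip_force: 42.2
t 19.75 pos [0.5896, 0.3202, 0.1861] tilt [0.009, 0.004, -1.0] q1,q6 0.46 0.31 w 0.46 grip 42.2 F [0.1, 0.9, -2.9]
shift now [-13.01, -4.65, 0.24] spin -15.42 alt 16.0 shift after spin [4.28, -13.14, 0.24]
```

```bash
python3 -m creep '[[-0.93,-0.33,0,0,0],[-0.93,-0.33,0,0,0],[-0.93,-0.33,0,0,0],[-0.93,-0.33,0,0,0],[-0.93,-0.33,0,0,0],[-0.93,-0.33,0,0,0],[-0.93,-0.33,0,0,0],[-0.93,-0.33,0,0,0],[-0.93,-0.33,0,0,0],[-0.93,-0.33,0,0,0],[-0.93,-0.33,0,0,0],[-0.93,-0.33,0,0,0],[-0.93,-0.33,0,0,0],[-0.93,-0.33,0,0,0],[0,0,0,1,0],[0,0,0,1,0],[0,0,0,1,0],[0,0,0,1,0],[0,0,0,1,0],[0,0,0,1,0]]'; python3 -m creep '[[0,0,0,1,0],[0,0,0,1,0],[0,0,0,1,0],[0,0,0,1,0],[0,0,0,1,0],[0,0,0,1,0],[0,0,0,1,0],[0,0,0,1,0],[0,0,0,1,0],[0,0,0,1,0],[0,0,0,0,0],[0,0,0,0,0]]'; python3 go.py .4575 -.3577 .0115 1.693
```

```text
time: 22.25
tool_pos: [0.4547, -0.3586, 0.1776]
tcp_rot: [-2.659, -1.664, 0.002]
wrist_force: [0.4, 0.1, -1.6]
width: 0.464
grip_force: 42.0
time: 23.75
tool_pos: [0.4554, -0.3591, 0.1792]
tcp_rot: [-3.134, -0.194, 0.003]
wrist_force: [-0.2, 0.1, -2.1]
width: 0.466
grip_force: 42.0
t 23.75 pos [0.4554, -0.3591, 0.1792] tilt [-0.002, 0.002, -1.0] q1,q6 -0.71 0.74 w 0.466 grip 42.0 F [-0.2, 0.1, -2.1]
shift now [0.05, -0.02, 3.35] spin 0.01 alt -31.4 shift after spin [0.05, -0.02, 3.35]
```

```bash
python3 -m creep '[[0.05,-0.02,1,0,0],[0,0,1,0,0],[0,0,0.6,0,0],[0,0,0.4,0,0],[0,0,0.2,0,0],[0,0,0.14,0,0],[0,0,0,0,0],[0,0,0,0,0],[0,0,0,0,0.6],[0,0,0,0,0.6],[0,0,0,0,0.6],[0,0,0,0,0.6],[0,0,-0.3,0,0.6],[0,0,-1,0,0.6],[0,0,-1,0,0.6],[0,0,-1,0,0.8],[0,0,-0.5,0,1],[0,0,0,0,1]]'; python3 go.py .601 .197 .2 -.125
```

```text
time: 26.0
tool_pos: [0.4601, -0.3598, 0.2079]
tcp_rot: [3.131, 0.191, 0.008]
wrist_force: [1.0, 0.3, -0.2]
width: 1.0
grip_force: 0.0
t 26.0 pos [0.4601, -0.3598, 0.2079] tilt [0.006, -0.005, -1.0] q1,q6 -0.71 0.74 w 1.0 grip 0.0 F [1.0, 0.3, -0.2]
shift now [4.15, -10.71, 0.12] spin -13.24 alt 18.18 shift after spin [11.4, 1.41, 0.12]
```

```bash
python3 -m creep '[[0.12,-0.97,0,0,1],[0.12,-0.97,0,0,1],[0.12,-0.97,0,0,1],[0.12,-0.97,0,0,1],[0.12,-0.97,0,0,1],[0.12,-0.97,0,0,1],[0.12,-0.97,0,0,1],[0.12,-0.97,0,0,1],[0.12,-0.97,0,0,1],[0.12,-0.97,0,0,1],[0.12,-0.97,0,0,1],[0.94,0,0,0,1],[0.94,0,0,0,1],[0.94,0,0,0,1],[0,0,0,-1,1],[0,0,0,-1,1],[0,0,0,-1,1],[0,0,0,-1,1],[0,0,0,-1,1]]'; python3 -m creep '[[0,0,0,-1,1],[0,0,0,-1,1],[0,0,0,-1,1],[0,0,0,-1,1],[0,0,0,-1,1],[0,0,0,-1,1],[0,0,0,-1,1],[0,0,0,-1,1],[0,0,0,-0.2,1],[0,0,0,0,1],[0,0,0,0,1]]'; python3 go.py .601 .197 .004 -.125
python3 - <<'E'
from fit import *
T,S=bot.read_camera("top"),bot.read_camera("scene")
for n,z,c in(("red_carton",.006,(.45,-.29)),("blue_carton",0.006,(.457,-.358))):
    c=np.array(c);a=fit(n,[T],near=c,z=z);b=fit(n,[T,S],near=c);print(n,a.x.round(4),round(a.fun,3),b.x.round(4),round(b.fun,3))
cv2.imwrite("pics/t2.png",cv2.resize(T["pixels"][100:300,200:520,::-1],None,fx=2,fy=2))
E
```

```text
time: 28.38
tool_pos: [0.5977, 0.1959, 0.2014]
tcp_rot: [-2.989, -0.966, 0.006]
wrist_force: [-0.9, -0.7, 0.4]
width: 1.001
grip_force: 0.0
time: 29.75
tool_pos: [0.5988, 0.1962, 0.2033]
tcp_rot: [-2.361, -2.072, 0.001]
wrist_force: [0.1, 0.4, 0.2]
width: 1.003
grip_force: 0.0
t 29.75 pos [0.5988, 0.1962, 0.2033] tilt [-0.001, -0.0, -1.0] q1,q6 0.28 0.41 w 1.003 grip 0.0 F [0.1, 0.4, 0.2]
shift now [0.02, 0.04, 3.99] spin -0.05 alt 31.37 shift after spin [0.02, 0.04, 3.99]
red_carton [ 0.4517 -0.2911  1.7187] 0.08 [ 0.4525 -0.2916  1.7027  0.0064] 0.072
blue_carton [ 0.4604 -0.3578 -1.4453] 0.087 [ 0.4615 -0.3593  1.6993  0.0051] 0.078
```

View pics/t2.png

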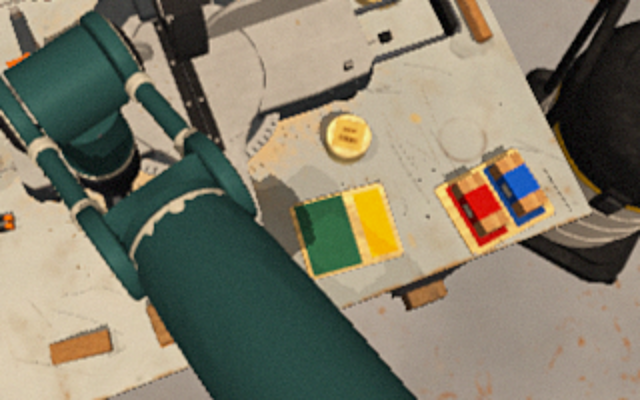

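The crop shows the red (485,212) and blue (520,188) cartons parallel in their bays and clear of each other. Grasping the screw carton now.

```bash
python3 -m creep '[[0.02,0.04,1,0,1],[0,0,1,0,1],[0,0,1,0,1],[0,0,0.5,0,1],[0,0,0.3,0,1],[0,0,0.18,0,1],[0,0,0,0,1],[0,0,0,0,1],[0,0,0,0,0],[0,0,0,0,0],[0,0,0,0,0],[0,0,0,0,0],[0,0,0,0,0],[0,0,0,0,0],[0,0,0,0,0]]' 60;python3 go.py .601 .197 .004 -.125; python3 -m creep '[[0,0,-0.5,0,0],[0,0,-1,0,0],[0,0,-1,0,0],[0,0,-1,0,0],[0,0,-0.3,0,0],[0,0,0,0,0],[0,0,0,0,0]]'; python3 go.py .4545 -.3245 .2 .122
```

```text
time: 32.02
tool_pos: [0.6017, 0.1973, 0.006]
tcp_rot: [2.36, 2.073, 0.002]
wrist_force: [-2.0, -0.9, 6.4]
width: 0.693
grip_force: 67.7
t 32.02 pos [0.6017, 0.1973, 0.006] tilt [0.001, 0.0, -1.0] q1,q6 0.28 0.41 w 0.693 grip 67.7 F [-2.0, -0.9, 6.4]
shift now [-0.01, -0.01, 0.04] spin -0.04 alt 31.38 shift after spin [-0.01, -0.01, 0.04]
time: 32.9
tool_pos: [0.5991, 0.1965, 0.191]
tcp_rot: [-2.358, -2.072, 0.008]
wrist_force: [0.2, -0.4, -5.1]
width: 0.696
grip_force: 67.2
t 32.9 pos [0.5991, 0.1965, 0.191] tilt [-0.006, -0.002, -1.0] q1,q6 0.28 0.41 w 0.696 grip 67.2 F [0.2, -0.4, -5.1]
shift now [-10.7, -1.53, -0.15] spin -2.51 alt 28.91 shift after spin [-9.99, -4.14, -0.15]
```

```bash
python3 -m creep '[[-0.13,-0.97,0,0,0],[-0.13,-0.97,0,0,0],[-0.13,-0.97,0,0,0],[-0.93,0.12,0,0,0],[-0.93,0.12,0,0,0],[-0.93,0.12,0,0,0],[-0.93,0.12,0,0,0],[-0.94,0.13,0,0,0],[-0.94,0.13,0,0,0],[-0.94,0.13,0,0,0],[-0.94,0.13,0,0,0],[-0.94,0.12,0,0,0],[-0.94,0.12,0,0,0],[-0.94,0.13,0,0,0],[0,0,0,-1,0],[0,0,0,-1,0],[0,0,0,-0.5,0],[0,0,0,0,0],[0,0,0,0,0]]'; python3 go.py .4545 -.3245 .0515 .122
python3 - <<'E'
from fit import *
T,S=bot.read_camera("top"),bot.read_camera("scene")
z=bot.read_state()["tool_pos"][2]-.006
for n,c in(("screw_carton",(.4545,-.3245)),("red_carton",(.452,-.291)),("blue_carton",(.46,-.358))):
  try:
    c=np.array(c);b=fit(n,[S] if n!="screw_carton" else [T,S],near=c,z=z if n=="screw_carton" else .006,yaws=[.12] if n=="screw_carton" else [1.69]);print(n,b.x.round(4),round(b.fun,3))
  except Exception as e: print(n,e)
E
```

```text
time: 35.28
tool_pos: [0.4553, -0.3225, 0.1931]
tcp_rot: [-2.082, -2.349, 0.0]
wrist_force: [-0.8, -0.8, -4.7]
width: 0.694
grip_force: 68.2
t 35.27 pos [0.4553, -0.3225, 0.1931] tilt [-0.002, 0.002, -1.0] q1,q6 -0.66 -0.78 w 0.694 grip 68.2 F [-0.8, -0.8, -4.7]
shift now [-0.04, -0.01, 2.83] spin -0.02 alt 31.4 shift after spin [-0.04, -0.01, 2.83]
screw_carton none
screw_carton [ 0.4578 -0.3073  0.4049] 0.607
red_carton [ 0.4541 -0.291   1.7033] 0.083
blue_carton [ 0.4632 -0.3593  1.699 ] 0.064
```

```bash
python3 -m creep '[[-0.04,-0.01,1,0,0],[0,0,0.8,0,0],[0,0,0.5,0,0],[0,0,0.3,0,0],[0,0,0.15,0,0],[0,0,0.07,0,0],[0,0,0,0,0],[0,0,0,0,0]]'; python3 go.py .4545 -.3245 .0505 .122
```

```text
time: 36.58
tool_pos: [0.4564, -0.3257, 0.0548]
tcp_rot: [2.082, 2.35, 0.0]
wrist_force: [-0.0, 0.2, -5.5]
width: 0.695
grip_force: 68.1
t 36.58 pos [0.4564, -0.3257, 0.0548] tilt [0.001, -0.001, -1.0] q1,q6 -0.66 -0.79 w 0.695 grip 68.1 F [-0.0, 0.2, -5.5]
shift now [0.03, -0.04, 0.09] spin -0.01 alt 31.41 shift after spin [0.03, -0.04, 0.09]
```

```bash
python3 -m creep '[[0,0,0.04,0,0],[0,0,0.04,0,0],[0,0,0,0,0],[0,0,0,0,0]]'; python3 go.py .4545 -.3245 .0505 .122
```

```text
time: 37.08
tool_pos: [0.456, -0.3254, 0.05]
tcp_rot: [2.083, 2.351, 0.0]
wrist_force: [-0.1, -1.2, -3.2]
width: 0.698
grip_force: 68.4
t 37.08 pos [0.456, -0.3254, 0.05] tilt [0.0, -0.0, -1.0] q1,q6 -0.66 -0.79 w 0.698 grip 68.4 F [-0.1, -1.2, -3.2]
shift now [0.02, -0.03, -0.01] spin -0.01 alt 31.41 shift after spin [0.02, -0.03, -0.01]
```

```bash
python3 -m creep '[[0,0,0,0,0.8],[0,0,0,0,0.9],[0,0,0,0,0.95],[0,0,0,0,0.95],[0,0,-0.3,0,0.95],[0,0,-0.8,0,1],[0,0,-1,0,1],[0,0,-0.9,0,1],[0,0,0,0,1]]'; python3 go.py .454 .18 .2 .02
```

```text
time: 38.2
tool_pos: [0.4587, -0.3274, 0.2065]
tcp_rot: [2.076, 2.343, 0.001]
wrist_force: [0.6, -0.7, 0.0]
width: 0.998
grip_force: 0.0
t 38.2 pos [0.4587, -0.3274, 0.2065] tilt [0.009, -0.007, -1.0] q1,q6 -0.66 -0.79 w 0.998 grip 0.0 F [0.6, -0.7, 0.0]
shift now [10.09, 1.13, 0.06] spin 1.01 alt -30.41 shift after spin [10.15, 0.11, 0.06]
```

```bash
python3 -m creep '[[0,0,0,1,1],[0.92,0.01,0,0,1],[0.92,0.01,0,0,1],[0.92,0.01,0,0,1],[0.92,0.01,0,0,1],[0.92,0.01,0,0,1],[0.92,0.01,0,0,1],[0.92,0.01,0,0,1],[0.92,0.01,0,0,1],[0.92,0.01,0,0,1],[0.92,0.01,0,0,1],[0.92,0.01,0,0,1],[0,0,0,0,1],[0,0,0,0,1]]'; python3 go.py .454 .18 .002 .02
python3 - <<'E'
from fit import *
T,S=bot.read_camera("top"),bot.read_camera("scene")
for n,z,c in(("red_carton",.006,(.452,-.29)),("blue_carton",.006,(.459,-.358)),("screw_carton",.044,(.4545,-.325))):
    a=fit(n,[S],near=np.array(c),z=z,yaws=[.12 if n[0]=='s' else 1.69]) if n[0]!='s' else fit(n,[T,S],near=np.array(c),yaws=[.12]);print(n,a.x.round(4),round(a.fun,3))
cv2.imwrite("pics/t3.png",np.vstack([cv2.resize(T["pixels"][150:250,340:500,::-1],None,fx=3,fy=3),cv2.resize(S["pixels"][200:300,340:500,::-1],None,fx=3,fy=3)]))
E
```

```text
time: 39.95
tool_pos: [0.45, 0.1805, 0.1992]
tcp_rot: [-2.197, -2.246, 0.002]
wrist_force: [-1.3, -0.2, -0.5]
width: 1.001
grip_force: 0.0
t 39.95 pos [0.45, 0.1805, 0.1992] tilt [-0.001, -0.001, -1.0] q1,q6 0.33 0.31 w 1.001 grip 0.0 F [-1.3, -0.2, -0.5]
shift now [-0.01, 0.08, 3.94] spin 0.02 alt -31.4 shift after spin [-0.01, 0.08, 3.94]
red_carton [ 0.4486 -0.2831  1.9768] 1.02
blue_carton [ 0.4605 -0.3605  1.7212] 0.77
screw_carton [ 0.519 -0.3    0.206 -0.004] 0.988
```

View pics/t3.png

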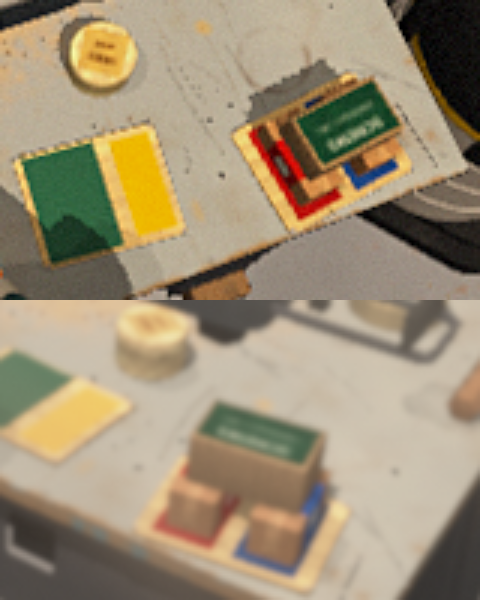

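The stack stands, with the green top at (348,130) in the upper crop. I'll measure its centring from the green top face in both views.

```bash
cat > green.py <<'E'
from fit import *
for nm,box in(("top",(390,150,500,240)),("scene",(395,215,460,262))):
    p=bot.read_camera(nm);x0,y0,x1,y1=box
    I=p["pixels"][y0:y1,x0:x1].astype(int);g=((I[...,1]>I[...,0]*1.25)&(I[...,1]>=I[...,2])).astype(np.uint8)
    g=cv2.morphologyEx(g,cv2.MORPH_CLOSE,np.ones((5,5)))
    n,l,st,_=cv2.connectedComponentsWithStats(g);k=1+st[1:,4].argmax()
    c=max(cv2.findContours((l==k).astype(np.uint8),0,1)[0],key=cv2.contourArea)[:,0]+[x0,y0]
    W=np.array([ray(p,u,v,.089)[:2] for u,v in c])
    r=cv2.minAreaRect((W*1000).astype(np.float32));print(nm,st[k],r)
    d=np.array([.4525,-.324]);ca,sa=np.cos(.122),np.sin(.122);e=np.array(r[0])/1000-d;print("in board frame mm",1000*(ca*e[0]+sa*e[1]),1000*(-sa*e[0]+ca*e[1]))
    def hull(c,w,l,z):
        return proj(p,[[c[0]+sx*w*ca-sy*l*sa,c[1]+sx*w*sa+sy*l*ca,z] for sx,sy in((-1,-1),(1,-1),(1,1),(-1,1))])
    im=cv2.resize(p["pixels"][150:310,340:500,::-1],None,fx=3,fy=3,interpolation=cv2.INTER_CUBIC)
    cx=lambda bx,by:[d[0]+bx*ca-by*sa,d[1]+bx*sa+by*ca]
    for q,col in((hull(cx(.003,0),.03,.0475,.089),(255,0,255)),(hull(cx(.003,.034),.02,.02,.044),(0,255,255)),(hull(d,.06,.075,.006),(255,255,0)),(hull(cx(.003,.034),.044,.02,.044),(0,255,0)),(hull(cx(.003,-.034),.044,.02,.044),(0,255,0))):
        cv2.polylines(im,[np.round((q-[340,150])*3+1).astype(int)],True,col,1)
    cv2.imwrite(f"pics/ov_{nm}.png",im)
a,b=cv2.imread("pics/ov_top.png"),cv2.imread("pics/ov_scene.png");cv2.imwrite("pics/ov.png",cv2.resize(np.hstack([a,b]),(800,400)))
E
python3 green.py
```

```text
top [ 49  28  34  26 477] ((458.47271728515625, -325.23809814453125), (48.4124870300293, 85.22481536865234), 7.115569114685059)
in board frame mm 5.7776498745917895 -1.9557609032101555
scene [ 14  21  35  17 184] ((458.62017822265625, -326.4008483886719), (35.435245513916016, 78.83272552490234), 5.907182693481445)
in board frame mm 5.782510872977557 -3.1278143273475534
```

View pics/ov.png

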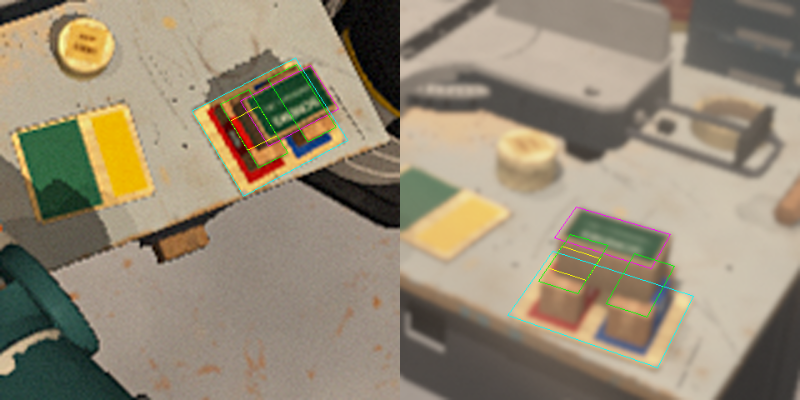

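Measured in the board frame, the screw carton is within about 2 mm of the midpoint of the two cartons, so it is well centred. Next, the sanding block.

```bash
python3 -m creep '[[0,0.05,1,0,1],[0,0,1,0,1],[0,0,1,0,1],[0,0,0.5,0,1],[0,0,0.3,0,1],[0,0,0.12,0,1],[0,0,0,0,1],[0,0,0,0,1],[0,0,0,0,0],[0,0,0,0,0],[0,0,0,0,0],[0,0,0,0,0],[0,0,0,0,0],[0,0,0,0,0]]' 35;python3 go.py .454 .18 .002 .02; python3 -m creep '[[0,0,-0.5,0,0],[0,0,-1,0,0],[0,0,-1,0,0],[0,0,-1,0,0],[0,0,0,0,0],[0,0,0,0,0]]'; python3 go.py .4905 -.0625 .18 1.4725
```

```text
time: 42.1
tool_pos: [0.454, 0.1812, 0.0048]
tcp_rot: [2.197, 2.244, 0.002]
wrist_force: [-0.8, -0.3, 6.1]
width: 0.727
grip_force: 39.7
t 42.1 pos [0.454, 0.1812, 0.0048] tilt [0.002, 0.001, -1.0] q1,q6 0.33 0.31 w 0.727 grip 39.7 F [-0.8, -0.3, 6.1]
shift now [-0.02, -0.0, 0.06] spin 0.01 alt -31.41 shift after spin [-0.02, -0.0, 0.06]
time: 42.85
tool_pos: [0.4524, 0.1807, 0.178]
tcp_rot: [-2.198, -2.244, 0.002]
wrist_force: [-0.1, -0.4, -2.6]
width: 0.731
grip_force: 39.1
t 42.85 pos [0.4524, 0.1807, 0.178] tilt [-0.001, -0.0, -1.0] q1,q6 0.33 0.31 w 0.731 grip 39.1 F [-0.1, -0.4, -2.6]
shift now [-4.88, 0.66, -0.04] spin -14.51 alt 16.9 shift after spin [-1.24, -4.77, -0.04]
```

```bash
python3 -m creep '[[-0.97,0.13,0,0,0],[-0.97,0.13,0,0,0],[-0.98,0.13,0,0,0],[-0.98,0.13,0,0,0],[-0.98,0.14,0,0,0],[0,0,0,-1,0],[0,0,0,-1,0],[0,0,0,-1,0],[0,0,0,-1,0],[0,0,0,-1,0],[0,0,0,-1,0],[0,0,0,-1,0],[0,0,0,-1,0],[0,0,0,-1,0],[0,0,0,-1,0]]'; python3 -m creep '[[0,0,0,-1,0],[0,0,0,-1,0],[0,0,0,-1,0],[0,0,0,-1,0],[0,0,0,-0.5,0],[0,0,0,0,0],[0,0,0,0,0]]'; python3 go.py .4905 -.0625 .0115 1.4725
```

```text
time: 44.72
tool_pos: [0.4892, -0.062, 0.1757]
tcp_rot: [-0.846, -3.02, 0.001]
wrist_force: [0.8, -1.2, -1.9]
width: 0.724
grip_force: 39.0
time: 45.6
tool_pos: [0.4903, -0.0622, 0.1772]
tcp_rot: [-0.158, -3.135, -0.001]
wrist_force: [-0.5, 0.1, -0.7]
width: 0.727
grip_force: 39.0
t 45.6 pos [0.4903, -0.0622, 0.1772] tilt [-0.003, 0.001, -1.0] q1,q6 -0.18 -1.65 w 0.727 grip 39.0 F [-0.5, 0.1, -0.7]
shift now [-0.02, -0.01, 3.31] spin -0.02 alt 31.39 shift after spin [-0.02, -0.01, 3.31]
```

```bash
python3 -m creep '[[0,0,1,0,0],[0,0,1,0,0],[0,0,0.6,0,0],[0,0,0.35,0,0],[0,0,0.2,0,0],[0,0,0.12,0,0],[0,0,0,0,0],[0,0,0,0,0]]'; python3 go.py .4905 -.0625 .0108 1.4725
```

```text
time: 46.6
tool_pos: [0.4922, -0.0625, 0.0163]
tcp_rot: [0.157, 3.136, -0.0]
wrist_force: [-0.4, -0.2, -1.8]
width: 0.731
grip_force: 39.0
t 46.6 pos [0.4922, -0.0625, 0.0163] tilt [0.002, -0.0, -1.0] q1,q6 -0.18 -1.65 w 0.731 grip 39.0 F [-0.4, -0.2, -1.8]
shift now [0.03, -0.0, 0.11] spin -0.02 alt 31.4 shift after spin [0.03, -0.0, 0.11]
```

```bash
python3 -m creep '[[0,0,0.06,0,0],[0,0,0.05,0,0],[0,0,0,0,0],[0,0,0,0,0],[0,0,0,0,0.85],[0,0,0,0,0.92],[0,0,0,0,0.95],[0,0,0,0,0.95],[0,0,-0.3,0,0.95],[0,0,-1,0,0.95],[0,0,-1,0,1],[0,0,-1,0,1],[0,0,-0.5,0,1],[0,0,0,0,1]]'; python3 go.py .4617 .325 .2 -.14
python3 - <<'E'
from fit import *
T,S=bot.read_camera("top"),bot.read_camera("scene")
for p in(T,S):
    r=bot.regions_of("wedge",p)[:3];print([(round(d["score"],2),np.round(d["bbox"]),d["mask"].sum()) for d in r])
p=T
I=T["pixels"][255:290,215:270].astype(int)
cv2.imwrite("pics/w.png",np.hstack([cv2.resize(T["pixels"][250:290,210:270,::-1],(400,267),interpolation=cv2.INTER_CUBIC),cv2.resize(S["pixels"][170:210,210:270,::-1],(400,267),interpolation=cv2.INTER_CUBIC)]))
E
```

```text
time: 48.35
tool_pos: [0.4934, -0.0627, 0.2037]
tcp_rot: [0.156, 3.131, -0.001]
wrist_force: [-0.4, -0.1, 0.1]
width: 1.001
grip_force: 0.0
t 48.35 pos [0.4934, -0.0627, 0.2037] tilt [0.007, -0.001, -1.0] q1,q6 -0.18 -1.65 w 1.001 grip 0.0 F [-0.4, -0.1, 0.1]
shift now [1.4, 7.65, 0.06] spin -15.31 alt 16.11 shift after spin [-7.59, 1.71, 0.06]
[]
[]
```

View pics/w.png

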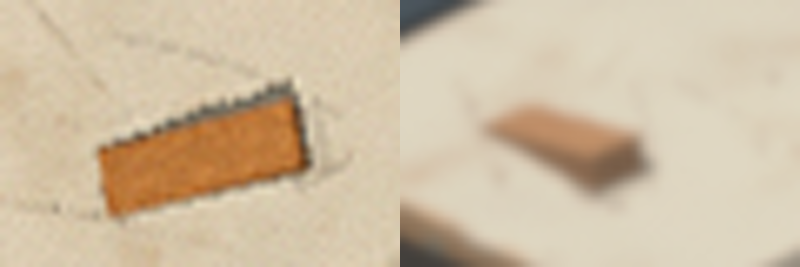

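The wedge is in full light now: thin end at crop (105,182), thick end at (300,133). I'll fit it on a colour mask.

```bash
python3 - <<'E'
from fit import *
V=[]
for nm,b in(("top",(215,255,265,288)),("scene",(215,178,255,205))):
    p=bot.read_camera(nm);h=cv2.cvtColor(p["pixels"],cv2.COLOR_RGB2HSV);m=np.zeros((400,640),np.float32)
    x0,y0,x1,y1=b;m[y0:y1,x0:x1]=h[y0:y1,x0:x1,1]>(110 if nm=="top" else 75)
    n,l,st,_=cv2.connectedComponentsWithStats(m.astype(np.uint8));k=1+st[1:,4].argmax();m=(l==k).astype(np.float32);print(nm,st[k]);V.append((p,m,b))
for vs in(V[:1],V):
  for a in(-.13,3.0):
    o=minimize(lambda v:cost("wedge",[*v,0],vs),[.463,.34,a],method="Nelder-Mead",options=dict(initial_simplex=np.array([[.463,.34,a],[.475,.34,a],[.463,.352,a],[.463,.34,a+.2]])));print(o.x.round(4),round(o.fun,3))
E
```

```text
top [225 265  31  17 328]
scene [224 186  22  12 153]
[ 0.4645  0.341  -0.1306] 0.076
[0.4643 0.339  3.0406] 0.127
[ 0.4647  0.3408 -0.1449] 0.181
[0.4644 0.3373 3.0319] 0.375
```

```bash
python3 -m creep '[[0.18,0.96,0,0,1],[0.18,0.96,0,0,1],[0.18,0.96,0,0,1],[0.18,0.96,0,0,1],[0.18,0.96,0,0,1],[0.18,0.96,0,0,1],[0.18,0.96,0,0,1],[0.18,0.96,0,0,1],[0,0,0,1,1],[0,0,0,1,1],[0,0,0,1,1],[0,0,0,1,1],[0,0,0,1,1],[0,0,0,1,1],[0,0,0,1,1],[0,0,0,1,1],[0,0,0,1,1],[0,0,0,1,1]]'; python3 -m creep '[[0,0,0,1,1],[0,0,0,1,1],[0,0,0,1,1],[0,0,0,1,1],[0,0,0,1,1],[0,0,0,1,1],[0,0,0,0.1,0.7],[0,0,0,0,0.7],[0,0,0,0,0.7]]'; python3 go.py .4625 .326 .002 -.135
```

```text
time: 50.9
tool_pos: [0.4572, 0.3265, 0.1982]
tcp_rot: [-1.646, -2.675, 0.004]
wrist_force: [0.2, -0.0, 0.7]
width: 0.997
grip_force: 0.0
time: 52.02
tool_pos: [0.4578, 0.3268, 0.1994]
tcp_rot: [-2.369, -2.063, 0.001]
wrist_force: [0.3, -0.0, -0.7]
width: 0.698
grip_force: 0.0
t 52.02 pos [0.4578, 0.3268, 0.1994] tilt [-0.001, -0.0, -1.0] q1,q6 0.58 0.71 w 0.698 grip 0.0 F [0.3, -0.0, -0.7]
shift now [-0.0, 0.1, 3.95] spin -0.03 alt 31.38 shift after spin [-0.0, 0.1, 3.95]
```

```bash
python3 -m creep '[[0,0.06,1,0,0.7],[0,0,1,0,0.7],[0,0,1,0,0.7],[0,0,0.5,0,0.7],[0,0,0.25,0,0.7],[0,0,0.15,0,0.7],[0,0,0,0,0.7],[0,0,0,0,0.7],[0,0,0,0,0.7]]' 30; python3 go.py .4625 .326 .002 -.135
```

```text
time: 53.15
tool_pos: [0.4616, 0.327, 0.0059]
tcp_rot: [2.37, 2.062, 0.003]
wrist_force: [-0.0, -0.6, 0.0]
width: 0.701
grip_force: 0.0
t 53.15 pos [0.4616, 0.327, 0.0059] tilt [0.002, 0.001, -1.0] q1,q6 0.57 0.71 w 0.701 grip 0.0 F [-0.0, -0.6, 0.0]
shift now [-0.02, 0.02, 0.08] spin -0.04 alt 31.38 shift after spin [-0.02, 0.02, 0.08]
```

```bash
python3 -m creep '[[-0.02,0,0.07,0,0.7],[0,0,0,0,0.7],[0,0,0,0,0],[0,0,0,0,0],[0,0,0,0,0],[0,0,0,0,0],[0,0,0,0,0],[0,0,0,0,0]]' 30; python3 go.py .4625 .326 .002 -.135;python3 -m creep '[[0,0,-0.5,0,0],[0,0,-1,0,0],[0,0,-1,0,0],[0,0,-1,0,0],[0,0,0,0,0],[0,0,0,0,0]]'; python3 go.py .470 -.1350 .18 1.472
```

```text
time: 54.15
tool_pos: [0.4608, 0.3256, 0.0014]
tcp_rot: [2.37, 2.062, 0.0]
wrist_force: [0.6, 0.1, 0.8]
width: 0.344
grip_force: 30.4
t 54.15 pos [0.4608, 0.3256, 0.0014] tilt [0.0, 0.0, -1.0] q1,q6 0.57 0.71 w 0.344 grip 30.4 F [0.6, 0.1, 0.8]
shift now [0.01, 0.03, -0.01] spin -0.04 alt 31.38 shift after spin [0.01, 0.03, -0.01]
time: 54.9
tool_pos: [0.4603, 0.3252, 0.1758]
tcp_rot: [-2.37, -2.062, 0.001]
wrist_force: [0.2, -0.6, -0.7]
width: 0.34
grip_force: 30.3
t 54.9 pos [0.4603, 0.3252, 0.1758] tilt [-0.001, -0.0, -1.0] q1,q6 0.57 0.71 w 0.34 grip 30.3 F [0.2, -0.6, -0.7]
shift now [-9.09, 1.47, -0.08] spin 15.31 alt -16.11 shift after spin [1.1, 9.14, -0.08]
```

```bash
python3 - <<'E'
from fit import *
T,S=bot.read_camera("top"),bot.read_camera("scene")
c=np.array((.493,-.062));b=fit("sanding_block",[T],near=c,z=.006);print(b.x.round(4),round(b.fun,3));b=fit("sanding_block",[T,S],near=c);print(b.x.round(4),round(b.fun,3))
E
python3 -m creep '[[-0.91,0.14,0,0,0],[-0.91,0.14,0,0,0],[-0.91,0.15,0,0,0],[-0.91,0.15,0,0,0],[-0.91,0.15,0,0,0],[-0.91,0.15,0,0,0],[-0.91,0.15,0,0,0],[-0.91,0.15,0,0,0],[-0.91,0.15,0,0,0],[-0.9,0.14,0,0,0],[0,0,0,1,0],[0,0,0,1,0],[0,0,0,1,0],[0,0,0,1,0],[0,0,0,1,0],[0,0,0,1,0],[0,0,0,1,0]]'; python3 -m creep '[[0,0,0,1,0],[0,0,0,1,0],[0,0,0,1,0],[0,0,0,1,0],[0,0,0,1,0],[0,0,0,1,0],[0,0,0,1,0],[0,0,0,1,0],[0,0,0,0.3,0],[0,0,0,0,0],[0,0,0,0,0]]'; python3 go.py .469 -.1352 .008 1.472
```

```text
[ 0.4931 -0.0606  1.4633] 0.057
sanding_block none
[ 0.4953 -0.0629  1.4648 -0.0068] 0.054
time: 57.28
tool_pos: [0.47, -0.1346, 0.1753]
tcp_rot: [-2.934, -1.119, 0.002]
wrist_force: [-0.0, -0.5, -0.4]
width: 0.343
grip_force: 30.3
time: 58.65
tool_pos: [0.4704, -0.1348, 0.1761]
tcp_rot: [-3.138, 0.153, 0.001]
wrist_force: [-0.6, 0.0, -0.1]
width: 0.341
grip_force: 30.3
t 58.65 pos [0.4704, -0.1348, 0.1761] tilt [-0.0, 0.0, -1.0] q1,q6 -0.33 1.34 w 0.341 grip 30.3 F [-0.6, 0.0, -0.1]
shift now [-0.03, 0.01, 3.36] spin 0.02 alt -31.4 shift after spin [-0.03, 0.01, 3.36]
```

```bash
python3 -m creep '[[-0.03,0,1,0,0],[0,0,1,0,0],[0,0,0.6,0,0],[0,0,0.35,0,0],[0,0,0.2,0,0],[0,0,0.13,0,0],[0,0,0,0,0],[0,0,0,0,0],[0,0,0,0,0]]'; python3 go.py .4706 -.1352 .0078 1.472
```

```text
time: 59.78
tool_pos: [0.4697, -0.1348, 0.013]
tcp_rot: [3.137, -0.154, 0.002]
wrist_force: [-0.0, -0.2, -0.8]
width: 0.341
grip_force: 30.3
t 59.77 pos [0.4697, -0.1348, 0.013] tilt [0.001, -0.0, -1.0] q1,q6 -0.33 1.34 w 0.341 grip 30.3 F [-0.0, -0.2, -0.8]
shift now [0.02, 0.01, 0.1] spin 0.01 alt -31.41 shift after spin [0.02, 0.01, 0.1]
```

```bash
python3 -m creep '[[0.02,0,0.06,0,0],[0,0,0.04,0,0],[0,0,0,0,0],[0,0,0,0,0]]'; python3 go.py .4706 -.1352 .0075 1.472; python3 -m creep '[[0,0,0,0,0.45],[0,0,0,0,0.48],[0,0,0,0,0.48],[0,0,0,0,0.48],[0,0,-0.3,0,0.48],[0,0,-1,0,0.48],[0,0,-1,0,0.5],[0,0,-1,0,1],[-0.3,0.8,0,0,1],[-0.2,0.8,0,0,1],[-0.2,0.8,0,0,1],[0,0,0,0,1]]'; python3 go.py .4706 -.1352 .0075 1.472
```

```text
time: 60.28
tool_pos: [0.4702, -0.1348, 0.0074]
tcp_rot: [3.138, -0.154, 0.0]
wrist_force: [-0.7, 0.8, 0.7]
width: 0.344
grip_force: 30.5
t 60.27 pos [0.4702, -0.1348, 0.0074] tilt [0.0, -0.0, -1.0] q1,q6 -0.33 1.34 w 0.344 grip 30.5 F [-0.7, 0.8, 0.7]
shift now [0.01, 0.01, -0.0] spin 0.01 alt -31.41 shift after spin [0.01, 0.01, -0.0]
time: 61.78
tool_pos: [0.4229, -0.2529, 0.1736]
tcp_rot: [3.136, -0.16, 0.002]
wrist_force: [-0.4, 0.5, -0.3]
width: 0.998
grip_force: 0.0
t 61.77 pos [0.4229, -0.2529, 0.1736] tilt [0.001, -0.001, -1.0] q1,q6 -0.59 1.08 w 0.998 grip 0.0 F [-0.4, 0.5, -0.3]
shift now [0.71, -2.44, 3.32] spin -0.03 alt 31.39 shift after spin [0.71, -2.44, 3.32]
```

```bash
python3 -m creep '[[0,0,-0.8,0,1],[0.3,-0.95,0,0,1],[0.2,-1,0,0,1],[0,-1,0,0,1],[0,-1,0,0,1],[0,-1,0,0,1],[0,-1,0,0,1],[0,-1,0,0,1],[0,-1,0,0,1],[0,-1,0,0,1],[0,-1,0,0,1],[0,-1,0,0,1],[0,-1,0,0,1],[0,0,0,0,1],[0,0,0,0,1]]'; python3 - <<'E'
from fit import *
T,S=bot.read_camera("top"),bot.read_camera("scene")
cv2.imwrite("pics/end.png",np.vstack([cv2.resize(T["pixels"][140:260,330:500,::-1],None,fx=3,fy=2.5),cv2.resize(S["pixels"][200:300,300:470,::-1],None,fx=3,fy=3)])[:600])
h=cv2.cvtColor(T["pixels"],cv2.COLOR_RGB2HSV)
c=np.array((.486,-.137))
try:
  b=fit("wedge",[T],near=c,z=.006,yaws=[1.47,-1.67]);print(b.x.round(4),round(b.fun,3))
except Exception as e:print(e)
E
```

```text
time: 63.65
tool_pos: [0.506, 0.3417, 0.2124]
tcp_rot: [3.137, -0.152, -0.001]
wrist_force: [0.6, -1.0, 0.2]
width: 0.997
grip_force: 0.0
   yaw0 1.47 0.21 [ 0.483 -0.136  1.538]
   yaw0 -1.67 0.145 [ 0.486 -0.135 -1.659]
[ 0.4859 -0.1354 -1.6587] 0.145
```

View pics/end.png

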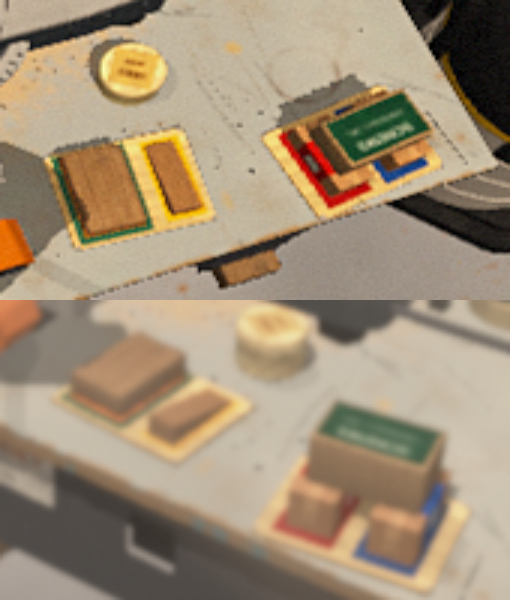

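The final view shows the block (100,190) inside the green bay and the wedge (175,178) inside the yellow bay. The screw carton (380,130) bridges both cartons. The arm is clear of everything.

```bash
python3 -c "
from workcell import bot
print(bot.finish_job())"
```

```text
the job is handed in; nothing more can be done
None
```

Both kits are made up as asked and the job is handed in at about 64 s. By the last camera fits each piece is within about 6 mm of its intended place, and the wax tin and spring clamp were not touched.

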